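# Bundle pot rests in a bar clamp for taping

### The arm

A 6-joint arm with a two-finger parallel gripper is mounted at the origin on a cart in front of the work surface, level with it; the furniture and walls round the work are solid. World frame = base frame: x ahead of the robot, y to its left, z up, the work surface at z = 0. Lengths are in m, angles in rad, forces in N, time in s.
With the tool pointing down it reaches from about 0.25 to 0.725 m from the base axis. Payload 4 kg.
Tool frame: the origin (TCP) lies midway between the tips of the shut fingers; the grasp point (between the pads) lies 19 mm behind it (env.grip_depth is the distance from the TCP to the grasp point, in m); z points along the fingers, y is the direction in which the jaws open and shut (so a half turn about z gives the same grasp; the last joint's range is limited). The gripper opens to 85 mm and grips with 20 to 120 N. Pads are 22 mm wide; open, the fingers measure 114 mm over their backs; the gripper's body (76 mm by 85 mm) begins 54 mm behind the grasp point. The pads swing forward as they close: fully open they stand 13 mm farther back than shut.
Start: joints at [-1.12, 0.241, 0.005, 1.335, 0, 1.571], TCP at [0.218, -0.45, 0.231] pointing down, gripper open.
Joint ranges: [-2.72, 2.72], [-1.05, 1.87], [-1.09, 1.28], [-1.99, 2.15], [-1.42, 1.44], [-3.14, 3.14]. Speed limits (rad/s): [2.79, 2.79, 3.14, 3.14, 3.14, 3.14].

### API

Orientations are given as [roll, pitch, yaw] about the fixed x, y, z axes, in that order (R = Rz(yaw) Ry(pitch) Rx(roll)).
In Python, from workcell import env gives the robot as it stands.
- The arm moves only by the tool move_arm, never from a script. Its argument "rows" is a list of rows, each a list of 5 numbers: the opening, from -1 (shut) to 1 (fully open), then the shift along the tool's x, y, z each as a share of 100 mm, from -1 to 1, then the turn about the tool's z as a share of 90 degrees, from -1 to 1. A call has 1 to 20 rows; each row is the pose to reach, as a shift and turn from the pose commanded when the call began, along the tool's axes at that moment; what a row does not reach only later rows make up. A row lasts 1/12 s, in which the tool goes at most 41.7 mm and 7.16 degrees, less where a joint would pass 70% of its speed; a pose out of reach is approached as far as the arm can. A call with a number of a shift or a turn outside -1 to 1 is refused whole. A call with a gripper value outside its range is refused whole. The fingers move at their own pace and stop on an object; "squeeze" is the grip in N (left out, the last holds). Time passes only in rows, so rows that repeat a pose let the fingers close. It gives the time, the measured TCP pose, the force and the opening at its end, in the units of the state.
- env.sense(): the state, without advancing time (a new reading comes with each control period).
- env.grab_frame(name): name is "scene" or "side" or "wrist"; returns the picture (384x512x3 uint8, red, green, blue); there is no depth.
- env.calibration(name): a dict with "intrinsics" (3x3 intrinsics, pixels), "T" (4x4, takes a point from camera to world coordinates). Camera axes: x right, y up, looking along -z (the intrinsics and any distortion apply to the point x, -y, -z); pixel columns grow to the right and rows downward; lengths in m; the calibration is good to about 2 mm. A picture is of the moment at which its call begins: read the wrist's pose just before it. calibration takes no time and is no camera call; for the wrist camera it gives the pose at the moment of the call.
- env.hand_in(): hands the job in, once; it reports no verdict.
Trained networks look in the newest picture that a camera, given by its name, has taken for a name from the list of things; names that differ only in an ending like _2 or _b are one class to them, and where a whole thing is asked for, a point or a joint stands for the part that bears it (a point fixed in the world has none). Each returns a list of dicts, best first, with "conf" (0 to 1); they miss things now and then, are a little off and sometimes report something else, mostly with a low value. They report only what shows in the picture. A call takes as long as a camera call. They do not tell look-alikes from the thing itself.
- env.boxes_of(thing, camera): "bbox" ([left, top, right, bottom] as shares, 0 to 1, of the picture: columns of its width, rows of its height, round what is visible of it).
The state is a dict: "t": time; "joint_positions": joint angles; "joint_vel": joint speeds; "joint_efforts": joint torques, N m; "eef_pos": TCP position; "tool_rot": TCP orientation; "ft_force": force on the tool from outside, world axes, zero at the start; "ft_torque": the same for the moment, N m; "finger_gap": finger opening in m.
Only numpy, scipy, OpenCV 4.12 (cv2) and the standard library are available. Lean on these libraries where they do the work, as an engineer would, in place of code of your own. Each camera call takes 0.05 s, during which the arm holds its last target.

### The job

Set the loose rectangular wooden pot rest squarely on top of the one that lies in the bar clamp's bed, so that I can tape the two together. Then pump the clamp's trigger, never pushing the jaw itself, until its sprung pad bears on the pile with its spring about half compressed (never squeezed solid), and finish while still holding the trigger squeezed so that the pile stays gripped. Leave everything else on the table where it is.

Things in the scene. Friction and masses are not known exactly. Their poses are not given: they have to be found in the camera images.
- clamp: one-hand bar clamp fixed on the table; dark base plate 96x356x12 mm, origin in the table plane. Bar along its own y, all parts in the plane x = 0: steel fixed jaw at +y (66 wide, face y = +150 mm, 68 high), bed = plate top (z 12), black head (y -138 to -60, 38 wide, 117 mm high) from which trigger and fixed handle stand up
- bed_jaw (a point): foot of the fixed jaw's inner face, in the middle, on the bed (clamp x 0, y +150, z 12 mm)
- handle_mid (a point): middle of the fixed upright handle, a black bar 26 mm wide (clamp x) and 12 mm thick (clamp y -124 to -112 mm), top at z = 195 mm; the point is at clamp z = 165 mm
- trigger_front (a point): middle of the trigger's front face (towards the jaws): upright black lever 20 wide, 10 mm thick, pivot at clamp y -91, z 107; top 80 mm, this point 58 mm from the pivot. Released it leans to the jaws (point at y -77, top front edge y -74; 50 mm over trigger and handle); squeezed, point at y -95, nearly at the handle
- trigger (a joint): rad: 0 released (light spring return, about 3 N), 0.31 squeezed to the handle. A full squeeze drives the ratchet bar 9 to 14 mm forward (4 mm per 0.1 rad, after up to 5 mm of play till a tooth catches); on release a free bar stays, so it is pumped. No lock: under load the pad's spring pushes the bar back as the trigger is let out. Takes up to about 15 N
- ram (a joint): advance of the bar with its jaw, in m; the uncompressed pad's face is at clamp y = this value. A pile pushed home against the fixed jaw meets the pad at 0.062
- pad (a joint): compression of the pad's spring in m: 0 free, 0.012 solid; 900 N/m. About half (0.006) is wanted, 0.0105 is already too much
- pad_face (a point): middle of the front face of the moving jaw's steel pad (60 wide, 46 mm high, from 16 to 62 mm above the table), which presses the pile; it stands 14 mm before the jaw on a coil spring and two pins
- rest_low_mid (a point): centre of the pot rest that lies in the bed: loose dark wooden block with a cork inlay on top, 60 (its x) x 88 (its y) x 20 mm, long side roughly along the bar; 90 g or so
- rest_loose_mid (a point): centre of the other rectangular pot rest, equal to it (60 in its x, 88 in its y, 20 mm high), lying flat on the table to the left or right of the clamp
- rest_round_mid (a point): centre of a round pot rest, 76 mm across and 20 mm high, on the other side of the clamp; not to be used
- tape: roll of brown tape lying flat, 93 mm across, 48 mm high, behind the clamp; origin under its middle; not to be moved
Things that resemble listed ones, but are neither listed nor needed, are in the scene too. What is shaped like the part that bears rest_low_mid but blue is not meant. Leave any orange look-alike of the part that bears rest_loose_mid alone.

How it is judged:
On the way:
1. the loose pot rest lies squarely on the one in the bed, let go (x of rest_loose_mid in the frame of rest_low_mid between -0.008 and 0.008 m and y of rest_loose_mid in the frame of rest_low_mid between -0.01 and 0.01 m and z of rest_loose_mid in the frame of rest_low_mid between 0.018 and 0.022 m and angle between the y axis of rest_loose_mid and the y axis of rest_low_mid, either way round below 0.14 rad and contact force between the fingers and rest_loose_c0 below 0.1 N), for 0.2 s.
At the end, for the whole second after the job is handed in: the loose rest lies flat on the one in the bed (within 8 mm sideways, 5 mm along the bar, 0.1 rad); the pad lies against both (2.5 mm) and presses with over 1 N, its spring compressed 3.5 to 9.2 mm; the fingers still hold the trigger squeezed (over 0.04 rad, 0.8 N) (value of joint pad between 0.0035 and 0.0092 m and value of joint trigger above 0.04 rad and contact force between the fingers and trigger_c0 above 0.8 N and y of each of rest_loose_mid, rest_low_mid in the frame of pad_face below 0.0465 m and x of rest_loose_mid in the frame of rest_low_mid between -0.008 and 0.008 m and y of rest_loose_mid in the frame of rest_low_mid between -0.005 and 0.005 m and z of rest_loose_mid in the frame of rest_low_mid between 0.018 and 0.022 m and angle between the y axis of rest_loose_mid and the y axis of rest_low_mid, either way round below 0.1 rad and z of rest_low_mid in the frame of clamp below 0.026 m and angle between rest_loose_mid's own z axis and vertical below 0.08 rad and (contact force between pad_c0 and rest_loose_c0 above 1 N or contact force between pad_c0 and rest_low_c0 above 1 N)); the arm keeps its last pose, push and grip.
It fails at once if the pad's spring was squeezed solid (compressed more than 10.5 mm) (value of joint pad above 0.0105 m).
It fails at once if the jaw was pushed directly by the robot (contact force between any of the arm, the fingers and pad_c0 above 3 N or contact force between any of the arm, the fingers and ram_c1 above 3 N or contact force between any of the arm, the fingers and ram_c0 above 3 N).
It fails at once if another thing on the table was moved more than 3 cm (distance of any of rest_round_mid, tape from where it was at the start of the episode above 0.03 m).
It also fails if it takes over 72 s, if anything falls off the work surface, if the arm or the gripper's body presses on something with over 40 N, if the wrist force passes 120 N, or if a joint passes its speed limit or range.

## Working session

There is one attempt and no reset: what is moved stays moved. The work goes in short steps, Python scripts to look and compute and a tool call to move; the robot and the scene stay as the last step left them, time stands still between calls to the robot, and variables do not carry over. Pictures are saved under pics/ and viewed, and the job is handed in when it is done.

Besides the shell and the picture viewer there is one more tool, called after "Call:" by a JSON object that holds its "fn" and its "kwargs", one argument or row to a line. move_arm: Moves the arm, as the interface text tells. Shift numbers are shares of 100 mm and turn numbers shares of 90 degrees, none past 1 either way. Its arguments: {"type":"object","properties":{"rows":{"type":"array"},"squeeze":{"type":"number"}},"required":["rows"]}

```bash
mkdir -p pics; ls
cat > h.py <<'E'
import numpy as np, cv2
from workcell import env
from scipy.spatial.transform import Rotation as R
def snap(cam,name):
    im=np.array(env.grab_frame(cam)); cv2.imwrite('pics/'+name+'.png',im[:,:,::-1]); return im
def p2w(cam,u,v,z,cal=None):
    c=cal or env.calibration(cam); K=np.array(c['intrinsics']);T=np.array(c['T'])
    d=np.linalg.solve(K,[u,v,1.]); d=np.array([d[0],-d[1],-d[2]]); d=T[:3,:3]@d;o=T[:3,3]
    return o+d*(z-o[2])/d[2]
def w2p(cam,p,cal=None):
    c=cal or env.calibration(cam); K=np.array(c['intrinsics']);T=np.array(c['T'])
    q=T[:3,:3].T@(np.array(p)-T[:3,3]); q=K@np.array([q[0],-q[1],-q[2]]); return q[:2]/q[2]
E
python3 - <<'E'
from h import *
for c in ['scene','side','wrist']:
    snap(c,c+'0'); k=env.calibration(c); print(c,k.keys(),np.round(k['T'],3).tolist(),np.round(k['intrinsics'],1).tolist())
for n in ['clamp','rest_low_mid','rest_loose_mid','rest_round_mid','tape','trigger','ram']:
    for c in ['scene','side']:
        print(n,c,[(np.round(np.array(b['bbox'])*[512,384,512,384]).astype(int).tolist(),round(b['conf'],2)) for b in env.boxes_of(n,c)])
print(env.sense())
E
```

```text
pics
scene dict_keys(['intrinsics', 'T']) [[-0.823, 0.44, -0.359, 0.058], [-0.568, -0.617, 0.545, 0.721], [0.018, 0.652, 0.758, 1.039], [0.0, 0.0, 0.0, 1.0]] [[380.2, 0.0, 254.1], [0.0, 380.2, 190.3], [0.0, 0.0, 1.0]]
side dict_keys(['intrinsics', 'T']) [[-0.946, 0.113, -0.303, 0.152], [-0.322, -0.404, 0.856, 1.029], [-0.026, 0.908, 0.419, 0.6], [0.0, 0.0, 0.0, 1.0]] [[403.8, 0.0, 263.1], [0.0, 403.8, 196.9], [0.0, 0.0, 1.0]]
wrist dict_keys(['intrinsics', 'T']) [[0.434, 0.868, 0.241, 0.279], [-0.901, 0.42, 0.113, -0.421], [-0.003, -0.266, 0.964, 0.374], [0.0, 0.0, 0.0, 1.0]] [[345.3, 0.0, 256.5], [0.0, 345.3, 192.6], [0.0, 0.0, 1.0]]
clamp scene [([225, 144, 315, 243], 0.93)]
clamp side [([240, 157, 312, 262], 0.95), ([272, 212, 289, 228], 0.56), ([261, 224, 287, 248], 0.42)]
rest_low_mid scene [([239, 202, 270, 234], 0.93), ([238, 278, 277, 310], 0.86), ([276, 123, 302, 139], 0.56)]
rest_low_mid side [([262, 226, 290, 245], 0.74), ([309, 180, 327, 192], 0.72), ([287, 283, 335, 310], 0.71), ([264, 172, 280, 183], 0.65), ([240, 154, 314, 263], 0.53)]
rest_loose_mid scene [([191, 264,
[... 521 characters left out ...]
, 210], 0.7)]
ram side []
{'t': 0.85, 'joint_positions': array([-1.11999857e+00,  2.40595489e-01,  4.99505181e-03,  1.33518659e+00,
        2.64432531e-05,  1.57080360e+00]), 'joint_vel': array([-0.00026178, -0.00098638,  0.00048972,  0.00226951, -0.00019017,
       -0.00107814]), 'joint_efforts': array([-1.56503938e-04, -3.72175741e+01,  2.52688551e+01,  6.95555373e-04,
        4.40273789e-05,  2.44569037e-06]), 'eef_pos': array([ 0.21785019, -0.45004869,  0.23130683]), 'tool_rot': array([ 3.14158335e+00, -2.64433208e-05,  4.50790492e-01]), 'ft_force': array([ 0.29312464, -0.80887194, -0.54466484]), 'ft_torque': array([0.05334765, 0.01634903, 0.02084042]), 'finger_gap': 0.08524359602620375}
```

Run:
```python
import cv2
a=cv2.imread('pics/scene0.png')[100:370,150:370]; cv2.imwrite('pics/sc0z.png',cv2.resize(a,None,fx=2.2,fy=2.2,interpolation=cv2.INTER_CUBIC))
a=cv2.imread('pics/side0.png')[140:370,150:370]; cv2.imwrite('pics/si0z.png',cv2.resize(a,None,fx=2.5,fy=2.5,interpolation=cv2.INTER_CUBIC))
```

```text
(no output)
```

View pics/sc0z.png

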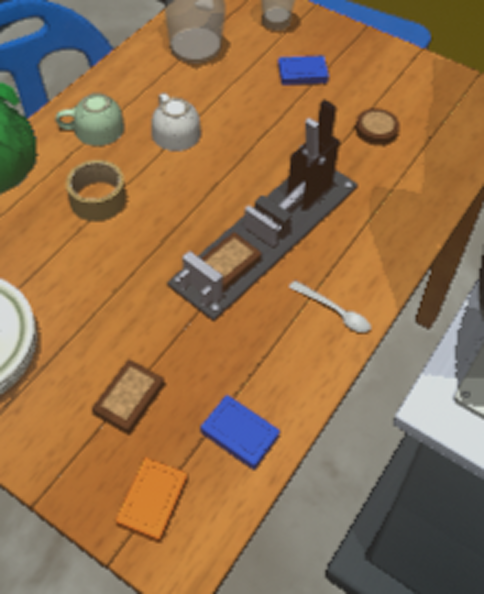

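View pics/si0z.png

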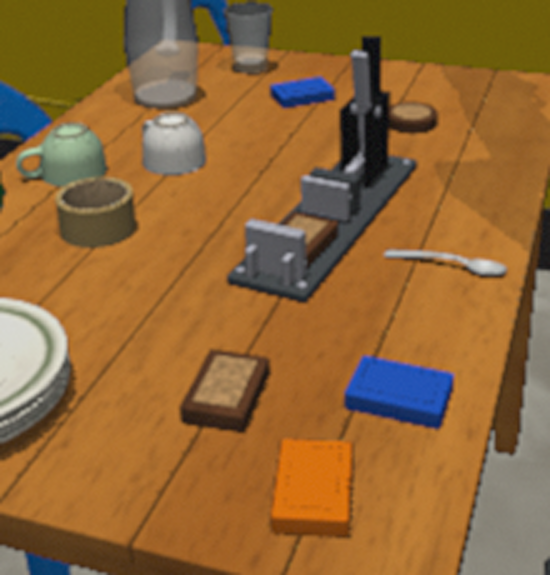

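View pics/scene0.png

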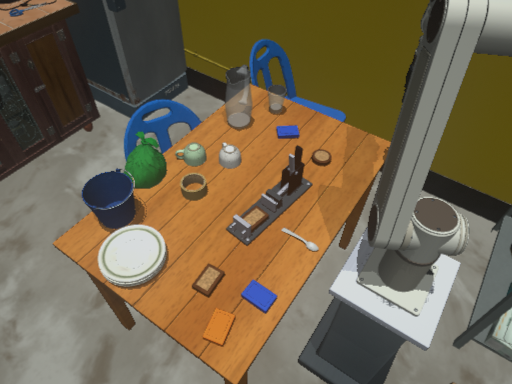

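Run:
```python
from h import *
f=lambda c,u,v,z: np.round(p2w(c,u,v,z),3)
s=lambda x,y:(150+x/2.2,100+y/2.2)
t=lambda x,y:(150+x/2.5,140+y/2.5)
print('plate L',f('scene',*s(170,280),.012),f('side',*t(232,276),.012))
print('plate B',f('scene',*s(214,314),.012),f('side',*t(306,294),.012))
print('plate R',f('scene',*s(357,185),.012),f('side',*t(415,162),.012))
print('loose',f('scene',*s(130,394),.02),f('side',*t(228,383),.02))
for p in [(129,361),(163,376),(129,430),(94,405)]: print(f('scene',*s(*p),.02))
print('round',f('scene',*s(378,124),.02)); print('tape',f('scene',*s(97,185),.048))
print('orange',f('scene',*s(152,498),.02),'blue',f('scene',*s(240,430),.02))
print('handle top',f('side',*t(372,38),.195))
```

```text
plate L [0.525 0.166 0.012] [0.519 0.17  0.012]
plate B [0.437 0.177 0.012] [0.431 0.181 0.012]
plate R [ 0.389 -0.164  0.012] [ 0.388 -0.16   0.012]
loose [0.453 0.349 0.02 ] [0.451 0.351 0.02 ]
[0.485 0.311 0.02 ]
[0.433 0.302 0.02 ]
[0.421 0.39  0.02 ]
[0.481 0.389 0.02 ]
round [ 0.426 -0.304  0.02 ]
tape [0.713 0.107 0.048]
orange [0.342 0.443 0.02 ] blue [0.304 0.307 0.02 ]
handle top [ 0.437 -0.116  0.195]
```

View pics/wrist0.png

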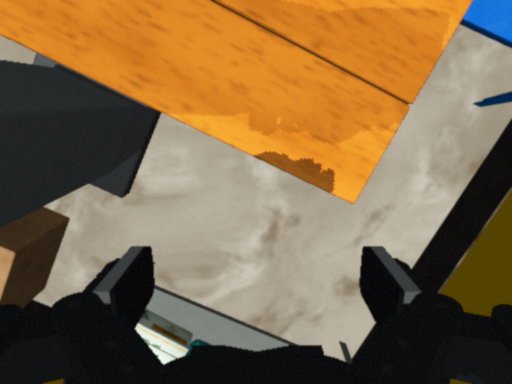

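The loose rest is the wood and cork block at scene (209,280). The orange block (219,326) and the blue block (259,295) are look-alikes and stay where they are. I'll rise and move in for a wrist view.

Call:
{"fn": "move_arm", "kwargs": {
  "rows": [
    [1,0.3,-0.3,-0.3,-0.08],
    [1,0.6,-0.6,-0.6,-0.16],
    [1,0.9,-0.9,-0.9,-0.24],
    [1,1,-1,-1,-0.32],
    [1,1,-1,-1,-0.32]
  ]
}}

```text
t: 1.27
eef_pos: [0.266, -0.3139, 0.336]
tool_rot: [3.135, 0.0, 0.961]
ft_force: [1.0, -0.6, 0.4]
finger_gap: 0.0852
```

Run:
```python
from h import *
s=env.sense(); print(s['t'],s['eef_pos'],s['tool_rot'])
```

```text
1.2667 [ 0.26599558 -0.3138662   0.3359798 ] [3.13475652e+00 8.72268084e-05 9.61141660e-01]
```

Call:
{"fn": "move_arm", "kwargs": {
  "rows": [
    [1,0.35,0,0,-0.08],
    [1,0.7,0,0,-0.16],
    [1,1,0,0,-0.24],
    [1,1,0,0,-0.32],
    [1,1,0,0,-0.4],
    [1,1,0,0,-0.41]
  ]
}}

```text
t: 1.77
eef_pos: [0.3225, -0.2345, 0.3312]
tool_rot: [-3.141, 0.0, 1.602]
ft_force: [-0.6, -1.0, -0.1]
finger_gap: 0.0854
```

Call:
{"fn": "move_arm", "kwargs": {
  "rows": [
    [1,0.35,0.35,0,0],
    [1,0.7,0.7,0,0],
    [1,1,1,0,0],
    [1,1,1,0,0]
  ]
}}

```text
t: 2.1
eef_pos: [0.4219, -0.1301, 0.3308]
tool_rot: [3.141, -0.001, 1.596]
ft_force: [-0.2, -0.4, -0.0]
finger_gap: 0.0856
```

Run:
```python
from h import *
s=env.sense(); print(s['t'],s['eef_pos'],s['tool_rot'])
snap('wrist','w1'); print(np.round(env.calibration('wrist')['T'],4).tolist())
```

```text
2.1 [ 0.4218654  -0.13008299  0.3308326 ] [ 3.14054589e+00 -1.29903087e-03  1.59623678e+00]
[[0.9997, -0.0255, -0.0062, 0.4213], [0.0263, 0.9649, 0.2614, -0.063], [-0.0007, -0.2615, 0.9652, 0.474], [0.0, 0.0, 0.0, 1.0]]
```

View pics/w1.png

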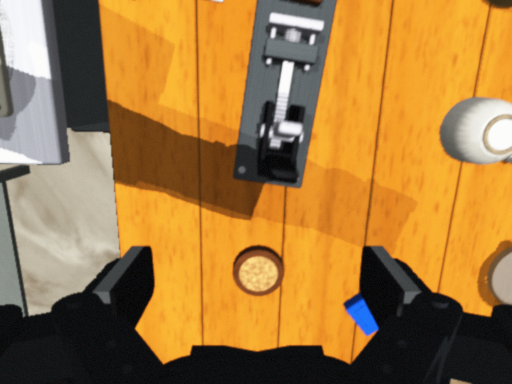

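The wrist view shows the trigger end of the clamp at (285,130) and the round rest at (258,271). Next I move further along the clamp.

Call:
{"fn": "move_arm", "kwargs": {
  "rows": [
    [1,0.35,0,0,0],
    [1,0.7,0,0,0],
    [1,1,0,0,0],
    [1,1,0,0,0]
  ]
}}

```text
t: 2.48
eef_pos: [0.4163, -0.0293, 0.3312]
tool_rot: [-3.141, -0.002, 1.599]
ft_force: [-0.2, -0.5, -0.4]
finger_gap: 0.0854
```

Call:
{"fn": "move_arm", "kwargs": {
  "rows": [
    [1,0.35,0.1,0,0],
    [1,0.6,0.2,0,0],
    [1,0.8,0.2,0,0],
    [1,0.8,0.2,0,0],
    [1,0.8,0.2,0,0]
  ]
}}

```text
t: 2.9
eef_pos: [0.4347, 0.0478, 0.331]
tool_rot: [-3.141, 0.001, 1.597]
ft_force: [0.1, -0.1, -0.6]
finger_gap: 0.0856
```

Run:
```python
from h import *
s=env.sense(); print(s['t'],s['eef_pos'],s['tool_rot'])
snap('wrist','w2'); k=env.calibration('wrist'); np.savez('w2.npz',**k)
a=cv2.imread('pics/w2.png')[0:300,130:400]; cv2.imwrite('pics/w2z.png',cv2.resize(a,None,fx=2,fy=2,interpolation=cv2.INTER_CUBIC))
```

```text
2.9 [0.43467189 0.04778679 0.33103953] [-3.14097014e+00  7.86889772e-04  1.59681265e+00]
```

View pics/w2.png

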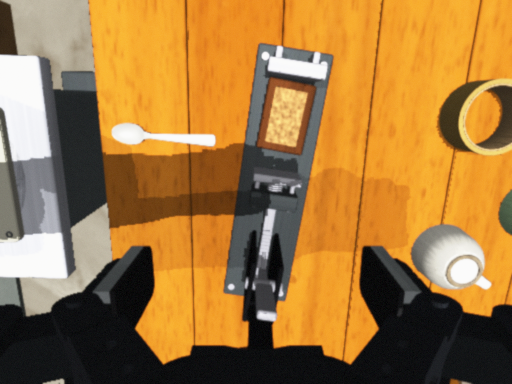

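View pics/w2z.png

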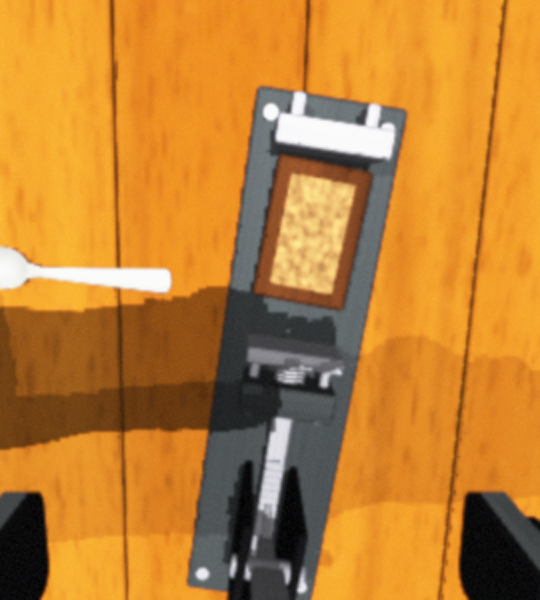

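The whole clamp shows here. In crop pixels, the low rest's corners are (280,154), (372,174), (343,309), (255,294), and the pad's front edge is at about (249,347).

```bash
cat >> h.py <<'E'
def fitrect(P,Q):  # world pts P ~ R*Q+t (2D)
    P=np.array(P)[:,:2];Q=np.array(Q,float);pm,qm=P.mean(0),Q.mean(0);A=(Q-qm);B=(P-pm)
    th=np.arctan2((A[:,0]*B[:,1]-A[:,1]*B[:,0]).sum(),(A*B).sum())
    r=np.array([[np.cos(th),-np.sin(th)],[np.sin(th),np.cos(th)]]);t=pm-r@qm
    return th,t,np.round((P-(Q@r.T+t))*1000,1)
def incl(p,th,t): 
    r=np.array([[np.cos(th),-np.sin(th)],[np.sin(th),np.cos(th)]]); return (np.array(p)[:2]-t)@r
E
python3 - <<'E'
from h import *
d=dict(np.load('w2.npz'))
g=lambda x,y,z:p2w('wrist',130+x/2,y/2,z,d)
P=[g(258,87,.012),g(406,110,.012),g(189,585,.012)]
th,t,e=fitrect(P,[[-.048,.178],[.048,.178],[-.048,-.178]]); print('clamp',th,t,e)
# also fixed jaw top front edge: z=.080? 
Q=[g(280,154,.032),g(372,174,.032),g(343,309,.032),g(255,294,.032)]
tl,tt,e=fitrect(Q,[[-.03,.044],[.03,.044],[.03,-.044],[-.03,-.044]]); print('low',tl,tt,e.tolist(), 'in clamp',incl(tt,th,t))
for z in(.068,.08): print('jaw',z,[incl(g(*p,z),th,t).round(4) for p in [(276,145),(391,160)]])
print('pad top front',[incl(g(*p,.062),th,t).round(4) for p in [(249,345),(341,361)]])
E
```

```text
clamp -0.12075895642537843 [ 0.45949442 -0.00168382] [[ 0.9 -1.5]
 [-1.5 -1.1]
 [ 0.7  2.6]]
low -0.15571882575351537 [0.47034279 0.09158936] [[1.0, -0.7], [-1.6, -1.7], [-0.9, 1.7], [1.5, 0.7]] in clamp [-0.00046685  0.09390077]
jaw 0.068 [array([-0.0318,  0.1406]), array([0.0332, 0.142 ])]
jaw 0.08 [array([-0.032 ,  0.1397]), array([0.031 , 0.1411])]
pad top front [array([-0.0303,  0.0246]), array([0.0269, 0.0228])]
```

Call:
{"fn": "move_arm", "kwargs": {
  "rows": [
    [1,0.35,0.1,0,0],
    [1,0.7,0.2,0,0],
    [1,1,0.2,0,0],
    [1,1,0.2,0,0]
  ]
}}

```text
t: 3.28
eef_pos: [0.4525, 0.151, 0.3307]
tool_rot: [-3.141, -0.001, 1.599]
ft_force: [0.0, 0.1, 0.2]
finger_gap: 0.0855
```

Call:
{"fn": "move_arm", "kwargs": {
  "rows": [
    [1,0.35,0,0.35,0],
    [1,0.7,0,0.7,0],
    [1,1,0,1,0],
    [1,1,0,1,0],
    [1,1,0,1,0]
  ]
}}

```text
t: 3.7
eef_pos: [0.4477, 0.248, 0.2274]
tool_rot: [-3.135, 0.003, 1.598]
ft_force: [-1.0, -0.6, -0.1]
finger_gap: 0.0854
```

Run:
```python
from h import *
s=env.sense(); print(s['t'],s['eef_pos'],s['tool_rot'])
snap('wrist','w3'); k=env.calibration('wrist'); np.savez('w3.npz',**k)
print([(np.round(np.array(b['bbox'])*[512,384,512,384]).tolist(),round(b['conf'],2)) for b in env.boxes_of('rest_loose_mid','wrist')])
a=cv2.imread('pics/w3.png')[0:250,130:400]; cv2.imwrite('pics/w3z.png',cv2.resize(a,None,fx=2,fy=2,interpolation=cv2.INTER_CUBIC))
```

```text
3.7 [0.44768059 0.24800039 0.22736181] [-3.13517877  0.00337203  1.59799617]
[([127.0, 0.0, 191.0, 13.0], 0.79), ([235.0, 12.0, 298.0, 110.0], 0.64)]
```

View pics/w3z.png

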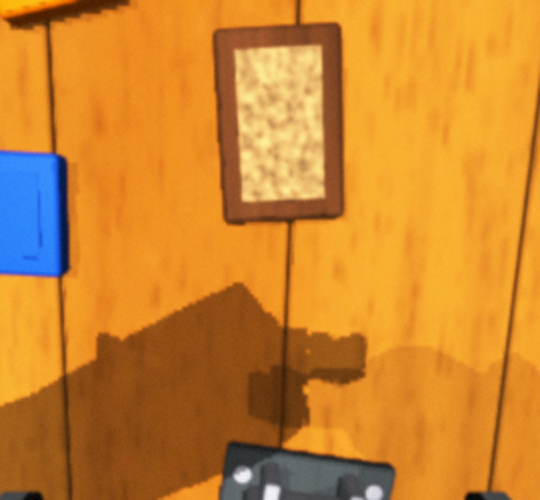

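The wood and cork rest shows alone, with crop corners (215,30), (340,24), (343,215), (226,221). The blue and orange blocks stand clear of it.

Run:
```python
from h import *
d=dict(np.load('w3.npz'))
g=lambda x,y,z:p2w('wrist',130+x/2,y/2,z,d)
Q=[g(215,30,.02),g(340,24,.02),g(343,215,.02),g(226,221,.02)]
print(np.round(Q,4).tolist())
th,t,e=fitrect(Q,[[-.03,.044],[.03,.044],[.03,-.044],[-.03,-.044]]); print(th,t,e.tolist())
s=env.sense(); p=s['eef_pos'];yaw=s['tool_rot'][2]
dd=t-p[:2]; print(dd@[np.cos(yaw),np.sin(yaw)], dd@[np.sin(yaw),-np.cos(yaw)],'turn',-(th+np.pi/2-yaw)/(np.pi/2))
```

```text
[[0.4266, 0.3874, 0.02], [0.4844, 0.3913, 0.02], [0.4909, 0.3056, 0.02], [0.433, 0.3013, 0.02]]
0.07349634222698748 [0.45873352 0.34639553] [[1.0, -0.7], [-1.0, -1.2], [-1.0, 0.9], [0.9, 1.0]]
0.09903026407900369 0.011749493678968664 turn -0.030764997968911214
```

Call:
{"fn": "move_arm", "kwargs": {
  "rows": [
    [1,0.35,0.05,0.35,-0.03],
    [1,0.5,0.1,0.7,-0.03],
    [1,0.5,0.12,0.9,-0.03],
    [1,0.5,0.12,0.9,-0.03],
    [1,0.5,0.12,0.9,-0.03],
    [1,0.5,0.12,0.9,-0.03]
  ]
}}

```text
t: 4.3
eef_pos: [0.4616, 0.2982, 0.1439]
tool_rot: [3.138, -0.001, 1.642]
ft_force: [-0.2, -0.7, -0.2]
finger_gap: 0.0853
```

Run:
```python
from h import *
s=env.sense(); print(s['t'],s['eef_pos'],s['tool_rot'])
snap('wrist','w4'); k=env.calibration('wrist'); np.savez('w4.npz',**k)
```

```text
4.3 [0.46162774 0.29822328 0.14394035] [ 3.13836887e+00 -1.37404087e-03  1.64233997e+00]
```

View pics/w4.png

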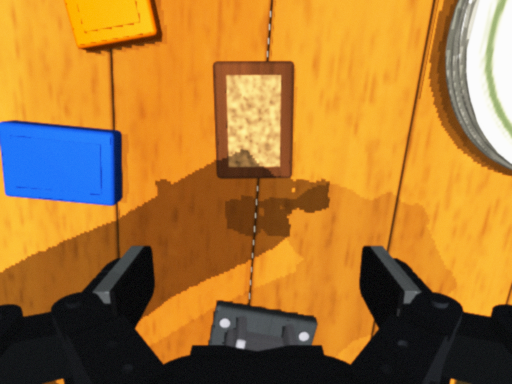

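The rest shows enlarged and square to the tool, with corners (214,61), (294,61), (291,178), (217,177). This confirms it is the wood and cork one.

Run:
```python
from h import *
d=dict(np.load('w4.npz'))
g=lambda x,y,z:p2w('wrist',x,y,z,d)
Q=[g(214,61.5,.02),g(294,61.5,.02),g(291,178,.02),g(217,177.5,.02)]
th,t,e=fitrect(Q,[[-.03,.044],[.03,.044],[.03,-.044],[-.03,-.044]]); print(th,t,e.tolist())
s=env.sense(); p=s['eef_pos'];yaw=s['tool_rot'][2]
dd=t-p[:2]; print(dd@[np.cos(yaw),np.sin(yaw)], dd@[np.sin(yaw),-np.cos(yaw)],'turn',-(th+np.pi/2-yaw)/(np.pi/2))
```

```text
0.06804418683888963 [0.45708451 0.3477614 ] [[0.9, -0.6], [-0.8, -0.6], [-0.6, 0.4], [0.6, 0.8]]
0.04941164152040792 -0.0012078512306817355 turn 0.002371090005373425
```

Call:
{"fn": "move_arm", "kwargs": {
  "rows": [
    [1,0.2,0,0.2,0],
    [1,0.4,-0.01,0.5,0],
    [1,0.5,-0.01,0.8,0],
    [1,0.5,-0.01,1,0],
    [1,0.5,-0.01,1,0],
    [1,0.5,-0.01,1,0]
  ]
}}

```text
t: 4.85
eef_pos: [0.4558, 0.3484, 0.0425]
tool_rot: [3.141, -0.0, 1.644]
ft_force: [-0.2, 0.1, 1.0]
finger_gap: 0.0855
```

Run:
```python
from h import *
s=env.sense(); print(s['t'],s['eef_pos'],s['tool_rot'])
snap('wrist','w5')
```

```text
4.85 [0.45578231 0.34840214 0.04249129] [ 3.14114352e+00 -2.10831626e-05  1.64388648e+00]
```

View pics/w5.png

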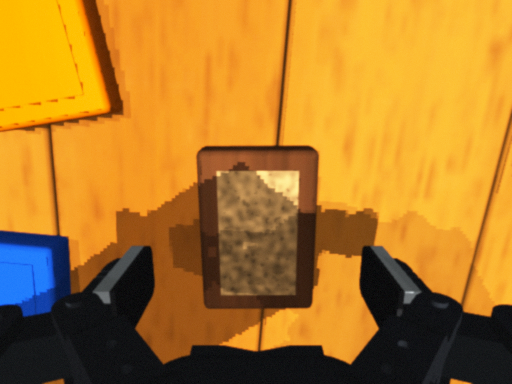

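Call:
{"fn": "move_arm", "kwargs": {
  "rows": [
    [1,0,0,0.2,0],
    [1,0,0,0.35,0],
    [1,0,0,0.46,0],
    [1,0,0,0.46,0],
    [1,0,0,0.46,0]
  ]
}}

```text
t: 5.32
eef_pos: [0.456, 0.3488, -0.0035]
tool_rot: [3.14, -0.001, 1.644]
ft_force: [-0.3, 0.4, 1.5]
finger_gap: 0.0853
```

Call:
{"fn": "move_arm", "kwargs": {
  "rows": [
    [0,0,0,0,0],
    [0,0,0,0,0],
    [0,0,0,0,0],
    [0,0,0,0,0],
    [0,0,0,0,0],
    [0,0,0,0,0]
  ],
  "squeeze": 30
}}

```text
t: 5.82
eef_pos: [0.4563, 0.3494, -0.0032]
tool_rot: [3.139, -0.001, 1.645]
ft_force: [0.1, 0.3, 5.0]
finger_gap: 0.0595
```

Run:
```python
from h import *
s=env.sense(); print(s['t'],s['eef_pos'],s['tool_rot'],s['finger_gap'])
snap('wrist','w6');snap('side','s6')
a=cv2.imread('pics/s6.png')[200:384,150:370]; cv2.imwrite('pics/s6z.png',cv2.resize(a,None,fx=3,fy=3,interpolation=cv2.INTER_CUBIC))
```

```text
5.8167 [ 0.45632727  0.34942684 -0.00316779] [ 3.13914519e+00 -1.40037380e-03  1.64453424e+00] 0.05954572667712058
```

View pics/w6.png

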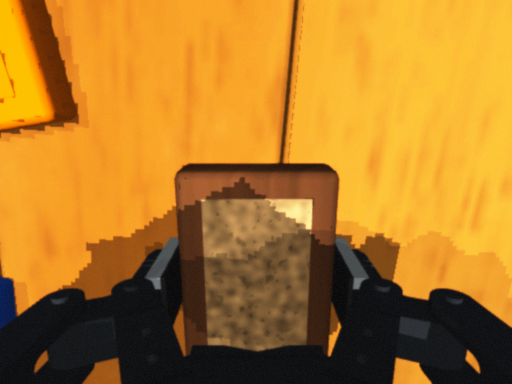

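View pics/s6z.png

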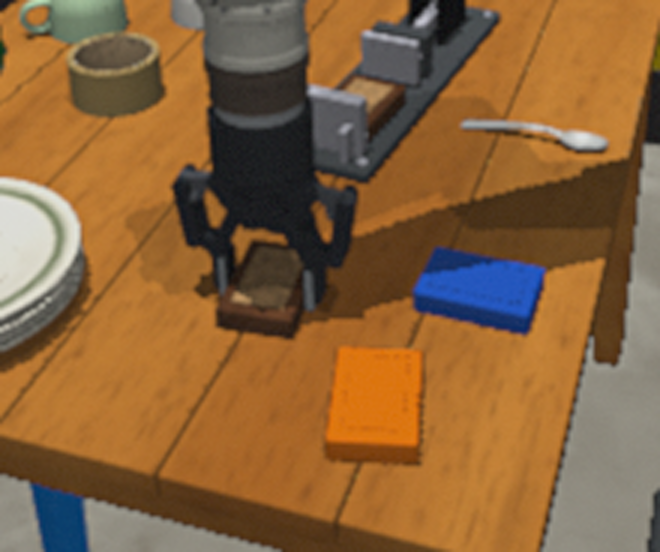

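Run:
```python
from h import *
print([p2w('wrist',u,v,.02).round(4).tolist() for u,v in[(177,166),(338,166)]])
```

```text
[[0.4255, 0.3909, 0.02], [0.4822, 0.395, 0.02]]
```

Call:
{"fn": "move_arm", "kwargs": {
  "rows": [
    [0,0,0,-0.15,0],
    [0,0,0,-0.4,0],
    [0,0,0,-0.7,0],
    [0,0,0,-1,0],
    [0,0,0,-1,0]
  ]
}}

```text
t: 6.33
eef_pos: [0.4586, 0.3514, 0.1019]
tool_rot: [3.132, -0.006, 1.645]
ft_force: [1.8, 2.1, 0.0]
finger_gap: 0.0594
```

Call:
{"fn": "move_arm", "kwargs": {
  "rows": [
    [0,-0.3,0,-0.2,0],
    [0,-0.6,0.05,-0.5,0],
    [0,-0.9,0.1,-0.8,0.07],
    [0,-1,0.1,-0.8,0.14],
    [0,-1,0.1,-0.8,0.146]
  ]
}}

```text
t: 6.75
eef_pos: [0.4743, 0.2478, 0.1777]
tool_rot: [3.138, -0.002, 1.409]
ft_force: [-0.1, 0.3, -1.5]
finger_gap: 0.0595
```

Run:
```python
from h import *
s=env.sense(); print(s['t'],s['eef_pos'],s['tool_rot'],s['finger_gap'],s['ft_force'])
snap('wrist','w7');k=env.calibration('wrist'); np.savez('w7.npz',**k)
```

```text
6.75 [0.47427956 0.24784729 0.1776991 ] [ 3.13765567e+00 -2.01165883e-03  1.40882302e+00] 0.05953745988737932 [-0.06805794  0.34097929 -1.50111506]
```

View pics/w7.png

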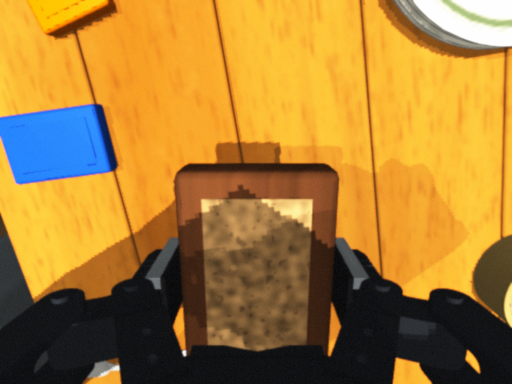

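Call:
{"fn": "move_arm", "kwargs": {
  "rows": [
    [0,-0.3,0.05,0,0],
    [0,-0.6,0.1,0,0],
    [0,-0.9,0.18,0,0],
    [0,-1,0.22,0,0],
    [0,-1,0.22,0,0]
  ]
}}

```text
t: 7.22
eef_pos: [0.4783, 0.1461, 0.174]
tool_rot: [-3.139, 0.001, 1.414]
ft_force: [-0.8, 0.5, -0.7]
finger_gap: 0.0594
```

Run:
```python
from h import *
s=env.sense(); print(s['t'],s['eef_pos'],s['tool_rot'],s['finger_gap'],s['ft_force'])
p=s['eef_pos'];yaw=s['tool_rot'][2];dd=np.array([.471,.091])-p[:2]; print(dd@[np.cos(yaw),np.sin(yaw)], dd@[np.sin(yaw),-np.cos(yaw)])
```

```text
7.2167 [0.47833037 0.14614696 0.17404097] [-3.13934746e+00  1.10449570e-03  1.41439441e+00] 0.0593750550524363 [-0.82503099  0.51729811 -0.71761773]
-0.05561565842896261 0.0013490707609052546
```

Call:
{"fn": "move_arm", "kwargs": {
  "rows": [
    [0,-0.3,0.01,0,0],
    [0,-0.5,0.01,0,0],
    [0,-0.56,0.01,0.2,0],
    [0,-0.56,0.01,0.5,0],
    [0,-0.56,0.01,0.8,0],
    [0,-0.56,0.01,1,0],
    [0,-0.56,0.01,1,0],
    [0,-0.56,0.01,1,0]
  ]
}}

```text
t: 7.88
eef_pos: [0.4699, 0.0931, 0.0739]
tool_rot: [-3.138, 0.001, 1.418]
ft_force: [0.2, -0.6, 0.1]
finger_gap: 0.0595
```

Run:
```python
from h import *
s=env.sense(); print(s['t'],s['eef_pos'],s['tool_rot'],s['finger_gap'],s['ft_force'])
snap('wrist','w8');k=env.calibration('wrist'); np.savez('w8.npz',**k)
snap('scene','c8');snap('side','s8')
a=cv2.imread('pics/s8.png')[140:280,210:350]; b=cv2.imread('pics/c8.png')[130:270,190:330]; cv2.imwrite('pics/b8.png',cv2.resize(np.hstack([b,a]),None,fx=2.8,fy=2.8,interpolation=cv2.INTER_CUBIC))
```

```text
7.8833 [0.46985922 0.09312922 0.0739465 ] [-3.13757328e+00  7.78924494e-04  1.41771421e+00] 0.05948502313875455 [ 0.17483816 -0.58146643  0.13839951]
```

View pics/b8.png

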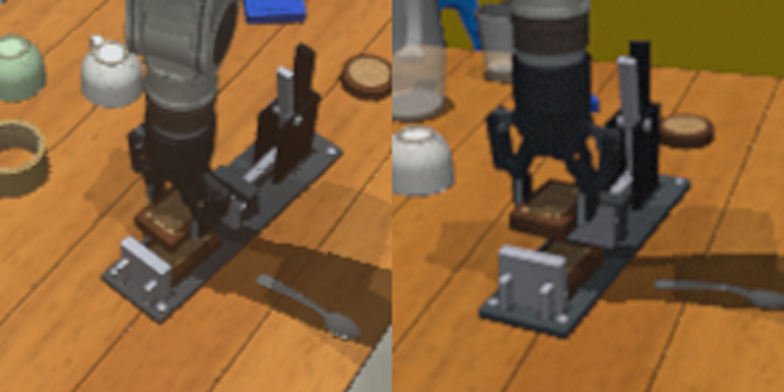

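View pics/w8.png

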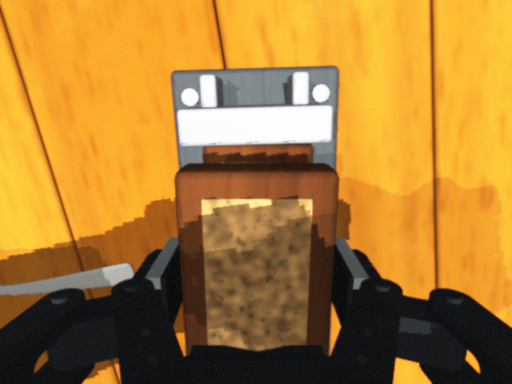

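In the wrist view the held rest (177–338, top row 166) lies over the low one. The low one's far corners show at about (205,148) and (312,146), so they are laterally aligned.

Run:
```python
from h import *
d=dict(np.load('w8.npz')); s=env.sense(); p=s['eef_pos'];yaw=s['tool_rot'][2]
ax=np.array([[np.cos(yaw),np.sin(yaw)],[np.sin(yaw),-np.cos(yaw)]])
for n,u,v,z in [('lowL',205,148,.032),('lowR',312,146,.032),('hL',177,166,p[2]+.0235),('hR',338,166,p[2]+.0235),('jawL',178,144,.08),('jawR',332,142,.08),('jL',178,108,.08)]:
    q=p2w('wrist',u,v,z,d); print(n,q.round(4),(ax@(q[:2]-p[:2])).round(4))
```

```text
lowL [0.4503 0.1378 0.032 ] [ 0.0408 -0.029 ]
lowR [0.5076 0.1299 0.032 ] [0.0418 0.0289]
hL [0.4511 0.1409 0.1002] [ 0.044  -0.0286]
hR [0.5065 0.1323 0.1002] [0.044  0.0275]
jawL [0.4481 0.1465 0.08  ] [ 0.0491 -0.0324]
jawR [0.5092 0.1378 0.08  ] [0.0498 0.0293]
jL [0.4511 0.1602 0.08  ] [ 0.0631 -0.0316]
```

Call:
{"fn": "move_arm", "kwargs": {
  "rows": [
    [0,-0.025,0,0.15,0],
    [0,-0.025,0.005,0.3,0],
    [0,-0.025,0.005,0.4,0],
    [0,-0.025,0.005,0.43,0],
    [0,-0.025,0.005,0.445,0],
    [0,-0.025,0.005,0.445,0],
    [0,-0.025,0.005,0.445,0]
  ]
}}

```text
t: 8.62
eef_pos: [0.4723, 0.0898, 0.0319]
tool_rot: [3.14, -0.001, 1.415]
ft_force: [0.6, -0.4, -1.2]
finger_gap: 0.0592
```

Run:
```python
from h import *
s=env.sense(); print(s['t'],s['eef_pos'],s['tool_rot'],s['finger_gap'],s['ft_force'])
snap('wrist','w9')
```

```text
8.6167 [0.47232186 0.08977666 0.03190455] [ 3.13953436e+00 -7.70726469e-04  1.41543471e+00] 0.05920013914032317 [ 0.62788297 -0.35694101 -1.22420026]
```

View pics/w9.png

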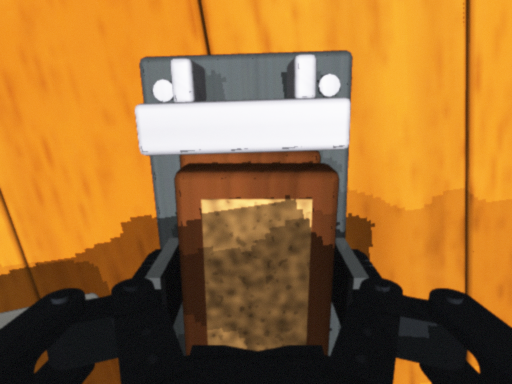

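Run:
```python
from h import *
s=env.sense(); p=s['eef_pos'];yaw=s['tool_rot'][2]
ax=np.array([[np.cos(yaw),np.sin(yaw)],[np.sin(yaw),-np.cos(yaw)]])
for n,u,v,z in [('lowL',180,153,.032),('lowR',321,152,.032),('hL',177,166,p[2]+.0235),('hR',338,166,p[2]+.0235)]:
    q=p2w('wrist',u,v,z); print(n,q.round(4),(ax@(q[:2]-p[:2])).round(4))
a=cv2.imread('pics/w9.png')[130:260,130:380]; cv2.imwrite('pics/w9z.png',cv2.resize(a,None,fx=3,fy=3,interpolation=cv2.INTER_CUBIC))
```

```text
lowL [0.448  0.1389 0.032 ] [ 0.0448 -0.0316]
lowR [0.5062 0.1301 0.032 ] [0.0451 0.0272]
hL [0.4517 0.1373 0.0554] [ 0.0438 -0.0277]
hR [0.5078 0.1284 0.0554] [0.0437 0.0291]
```

View pics/w9z.png

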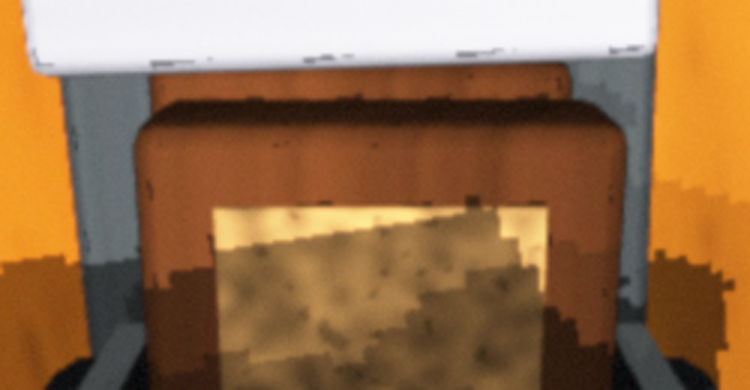

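Call:
{"fn": "move_arm", "kwargs": {
  "rows": [
    [0,0.01,-0.027,0,0],
    [0,0.01,-0.027,0,0],
    [0,0.01,-0.027,0,0],
    [0,0.01,-0.027,0.02,0],
    [0,0.01,-0.027,0.025,0],
    [0,0.01,-0.027,0.03,0],
    [0,0.01,-0.027,0.03,0]
  ]
}}

```text
t: 9.25
eef_pos: [0.4692, 0.091, 0.0288]
tool_rot: [3.141, -0.0, 1.415]
ft_force: [-2.5, -0.3, 7.6]
finger_gap: 0.0593
```

Run:
```python
from h import *
s=env.sense(); print(s['t'],s['eef_pos'],s['tool_rot'],s['finger_gap'],s['ft_force'])
snap('wrist','w10')
a=cv2.imread('pics/w10.png')[130:260,130:380]; cv2.imwrite('pics/w10z.png',cv2.resize(a,None,fx=3,fy=3,interpolation=cv2.INTER_CUBIC))
```

```text
9.25 [0.46919305 0.09101494 0.02882836] [ 3.14050164e+00 -4.85396742e-04  1.41526562e+00] 0.05932117162771361 [-2.47583273 -0.29298138  7.64540017]
```

View pics/w10z.png

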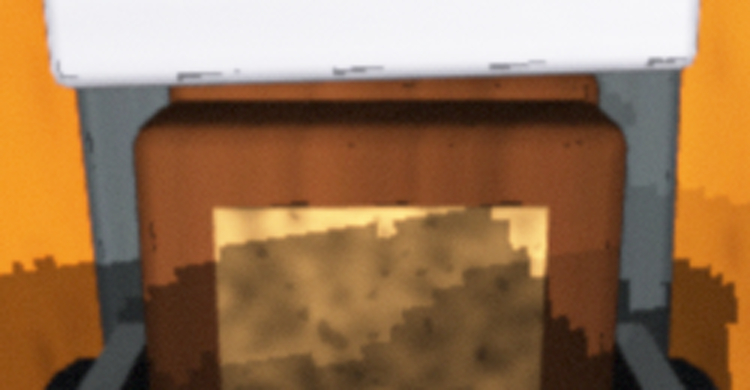

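Aligned: the low rest spans crop columns 170–597 and the held one 135–626, with a contact force of 7.6 N. Releasing.

Call:
{"fn": "move_arm", "kwargs": {
  "rows": [
    [0.45,0,0,0,0],
    [0.5,0,0,0,0],
    [0.7,0,0,0,0],
    [1,0,0,0,0],
    [1,0,0,0,0],
    [1,0,0,0,0]
  ]
}}

```text
t: 9.8
eef_pos: [0.4687, 0.0909, 0.0277]
tool_rot: [-3.141, 0.0, 1.415]
ft_force: [-0.7, -1.2, -0.6]
finger_gap: 0.0857
```

Call:
{"fn": "move_arm", "kwargs": {
  "rows": [
    [1,0,0,-0.2,0],
    [1,0,0,-0.5,0],
    [1,0,0,-0.8,0],
    [1,0,0,-1,0],
    [1,0,0,-1,0]
  ]
}}

```text
t: 10.22
eef_pos: [0.4721, 0.0916, 0.1324]
tool_rot: [3.133, -0.003, 1.415]
ft_force: [1.0, -0.1, 0.3]
finger_gap: 0.0853
```

Call:
{"fn": "move_arm", "kwargs": {
  "rows": [
    [1,-0.1,0,-0.3,0],
    [1,-0.3,0,-0.6,0],
    [1,-0.6,0,-1,0],
    [1,-0.8,0,-1,0],
    [1,-0.8,0,-1,0],
    [1,-0.8,0,-1,0]
  ]
}}

```text
t: 10.72
eef_pos: [0.4564, 0.0111, 0.2278]
tool_rot: [3.141, -0.0, 1.413]
ft_force: [-0.7, -0.0, -0.1]
finger_gap: 0.0852
```

Run:
```python
from h import *
s=env.sense(); print(s['t'],s['eef_pos'],s['tool_rot'],s['finger_gap'],s['ft_force'])
snap('wrist','w11');k=env.calibration('wrist'); np.savez('w11.npz',**k)
a=cv2.imread('pics/w11.png')[0:250,130:400]; cv2.imwrite('pics/w11z.png',cv2.resize(a,None,fx=2.4,fy=2.4,interpolation=cv2.INTER_CUBIC))
```

```text
10.7167 [0.45643314 0.01105457 0.22784014] [ 3.14084197e+00 -4.55404984e-04  1.41269708e+00] 0.08523475492366835 [-0.66269986 -0.04609729 -0.08258217]
```

View pics/w11z.png

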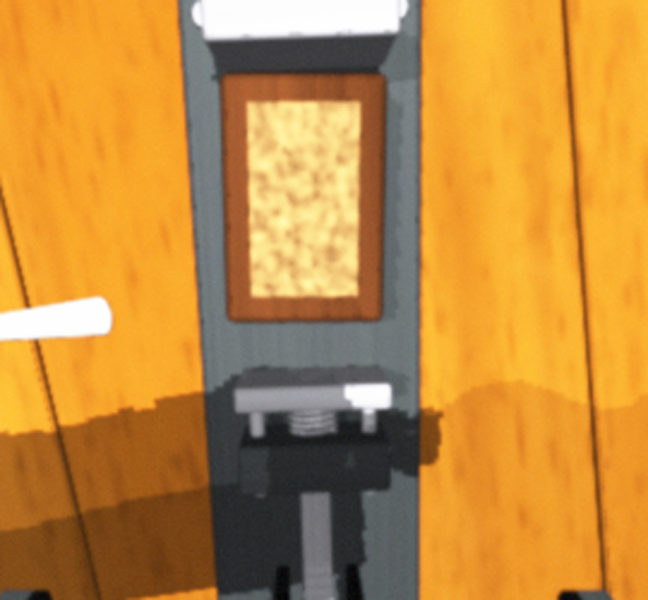

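The rests are stacked, with the top one at crop (220–386, 73–322). The sprung pad sits at about row 385, clear of the pile. Next I refine the clamp pose and go to the trigger.

Run:
```python
from h import *
d=dict(np.load('w11.npz'))
g=lambda x,y,z:p2w('wrist',130+x/2.4,y/2.4,z,d)
E=[g(193,200,.012),g(212,480,.012),g(421,200,.012),g(420,480,.012)]
print(np.round(E,4)[:,:2].tolist())
for a,b in((0,1),(2,3)): v=E[a]-E[b]; print('yaw',-np.arctan2(v[0],v[1]))
L=[(220,73),(386,73),(382,321),(228,321)]
Q=[g(x,y,.052) for x,y in L]
tl,tt,e=fitrect(Q,[[-.03,.044],[.03,.044],[.03,-.044],[-.03,-.044]]); print('top',tl,tt,e.tolist())
th,t=-.121,np.array([.4595,-.0017]); print(incl(tt,th,t))
print('edges',[incl(q,th,t).round(4) for q in E])
print('jaw foot',[incl(g(x,y,.012),th,t).round(4) for x,y in[(218,75)]], 'jawtop',[incl(g(x,y,.08),th,t).round(4) for x,y in[(205,40),(397,38)]])
print('pad top',[incl(g(x,y,.062),th,t).round(4) for x,y in[(236,388),(391,382)]],'jaw back',[incl(g(x,y,.062),th,t).round(4) for x,y in[(242,446),(390,446)]])
s=env.sense();p=s['eef_pos'];yaw=s['tool_rot'][2]; c,sn=np.cos(th),np.sin(th)
tgt=t+np.array([-sn,c])*-.1005; dd=tgt-p[:2]; print(tgt,dd@[np.cos(yaw),np.sin(yaw)], dd@[np.sin(yaw),-np.cos(yaw)])
```

```text
[[0.4233, 0.099], [0.4086, -0.0207], [0.5162, 0.0842], [0.5012, -0.0354]]
yaw -0.12209153883128794
yaw -0.12447628887851449
top -0.15218515314213663 [0.46829284 0.08961813] [[0.5, -0.5], [-0.9, -0.7], [-0.5, 0.6], [0.9, 0.7]]
[-0.002294    0.09171179]
edges [array([-0.0481,  0.0956]), array([-0.0482, -0.025 ]), array([0.0459, 0.0921]), array([ 0.0455, -0.0284])]
jaw foot [array([-0.0347,  0.1425])] jawtop [array([-0.032,  0.141]), array([0.0292, 0.1393])]
pad top [array([-0.0303,  0.0253]), array([0.028 , 0.0255])] jaw back [array([-0.0294,  0.0028]), array([0.0274, 0.0007])]
[ 0.44736915 -0.10146519] -0.11315452783436752 0.009164400321959837
```

Call:
{"fn": "move_arm", "kwargs": {
  "rows": [
    [1,0,0,-0.3,0.08],
    [1,-0.1,0,-0.5,0.16],
    [1,-0.3,0,-0.6,0.24],
    [1,-0.5,0.05,-0.6,0.32],
    [1,-0.7,0.09,-0.6,0.4],
    [1,-0.9,0.09,-0.6,0.48],
    [1,-1,0.09,-0.6,0.56],
    [1,-1,0.09,-0.6,0.64],
    [1,-1,0.09,-0.6,0.72],
    [1,-1,0.09,-0.6,0.8],
    [1,-1,0.09,-0.6,0.88],
    [1,-1,0.09,-0.6,0.96],
    [1,-1,0.09,-0.6,0.977],
    [1,-1,0.09,-0.6,0.977]
  ]
}}

```text
t: 11.93
eef_pos: [0.4495, -0.0871, 0.286]
tool_rot: [-3.141, 0.003, -0.118]
ft_force: [-0.2, -0.3, -0.5]
finger_gap: 0.0855
```

Run:
```python
from h import *
s=env.sense(); print(s['t'],s['eef_pos'],s['tool_rot'],s['finger_gap'],s['ft_force'])
snap('wrist','w12');k=env.calibration('wrist'); np.savez('w12.npz',**k)
```

```text
11.9333 [ 0.44950522 -0.08714746  0.28598454] [-3.14098385  0.00345095 -0.11815389] 0.08546838012110944 [-0.1748749  -0.34693916 -0.47230565]
```

View pics/w12.png

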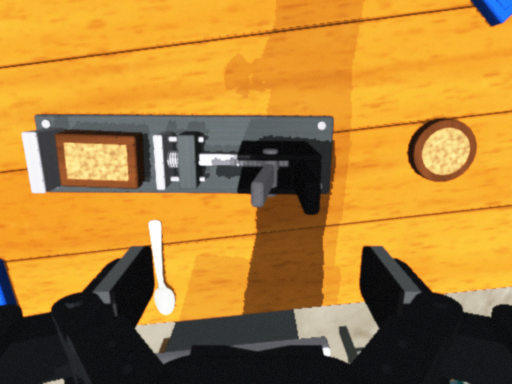

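Run:
```python
import cv2
a=cv2.imread('pics/w12.png')[95:235,200:350]; cv2.imwrite('pics/w12z.png',cv2.resize(a,None,fx=4,fy=4,interpolation=cv2.INTER_CUBIC))
```

```text
(no output)
```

View pics/w12z.png

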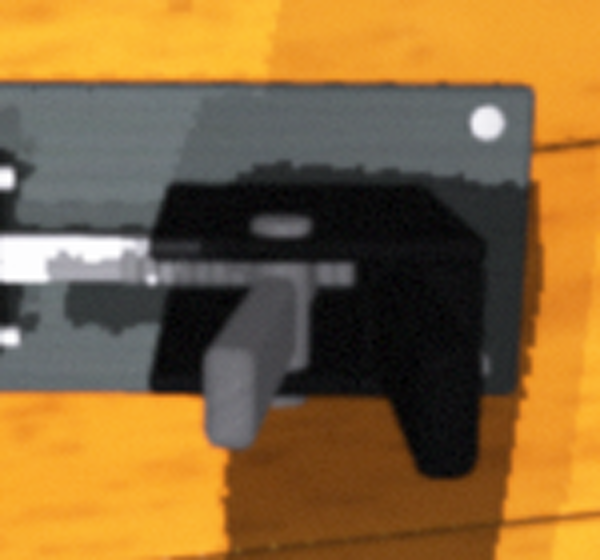

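Run:
```python
from h import *
d=dict(np.load('w12.npz'))
g=lambda x,y,z:p2w('wrist',x,y,z,d)
th=-.121
P=[g(36,115,.012),g(333,116,.012),g(333.5,190,.012),g(33,193,.012)]
print(np.round(P,4)[:,:2].tolist())
# plate corner local (x+ = up in image)
t2,t,e=fitrect(P,[[.048,.178],[.048,-.178],[-.048,-.178],[-.048,.178]]);print('plate',t2,t,e.tolist())
t=np.array([.4585,-.0097])
th=-.121
def q(n,x,y,z): print(n,incl(g(x,y,z),th,t).round(4))
q('trig front',251.5,194,.187);q('trig back',263,195,.187);q('trig x+',257,183,.187);q('trig x-',257,206,.187)
q('hand back',319.2,211,.195);q('hand front',304.5,211,.195);q('hand x-',312,214,.195)
q('jaw foot',53,185,.012);q('jawtop', 41,162,.08);q('jawtopfar',25,162,.08)
q('pad top front',154,162,.062);q('pad top back',164,162,.062);q('mjaw back',197,162,.062);q('mjaw front',179,162,.062);q('rest far',57,160,.052);q('rest near',142,160,.052)
q('head front',163/4+200-1,95+389/4,.117);q('bar',200,160,.04)
```

```text
[[0.5264, 0.1665], [0.4839, -0.1819], [0.3933, -0.1772], [0.4337, 0.1979]]
plate -0.119359280316623 [0.45932332 0.00132827] [[-1.8, -5.9], [-1.9, -0.7], [2.8, -7.5], [0.9, 14.1]]
trig front [-0.0004 -0.0742]
trig back [-0.0011 -0.0826]
trig x+ [ 0.0079 -0.0782]
trig x- [-0.0096 -0.0782]
hand back [-0.0106 -0.1227]
hand front [-0.0106 -0.1122]
hand x- [-0.0129 -0.1177]
jaw foot [-0.0392  0.1763]
jawtop [0.0027 0.1434]
jawtopfar [0.0026 0.1598]
pad top front [-0.0004  0.0329]
pad top back [-0.0003  0.0221]
mjaw back [-0.0002 -0.0135]
mjaw front [-0.0003  0.0059]
rest far [-0.0003  0.143 ]
rest near [-0.     0.049]
head front [-0.0186 -0.0621]
bar [-0.002  -0.0132]
```

The shifted clamp origin fits everything: trigger front at y -74 mm, handle from -112 to -123 mm, pad at 33 mm. Moving above the trigger.

Call:
{"fn": "move_arm", "kwargs": {
  "rows": [
    [1,0,0.1,-0.0,0],
    [1,0,0.226,0.2,0],
    [1,0,0.226,0.5,0],
    [1,0,0.226,0.8,0],
    [1,0,0.226,0.8,0],
    [1,0,0.226,0.8,0]
  ]
}}

```text
t: 12.48
eef_pos: [0.4456, -0.1107, 0.2065]
tool_rot: [-3.141, 0.005, -0.119]
ft_force: [-0.4, 0.3, 1.1]
finger_gap: 0.0857
```

Run:
```python
from h import *
s=env.sense(); p=s['eef_pos'];print(s['t'],p,s['tool_rot'],s['finger_gap'],s['ft_force'])
print(incl(p,-.121,np.array([.4585,-.0097])))
snap('wrist','w13');k=env.calibration('wrist'); np.savez('w13.npz',**k)
```

```text
12.4833 [ 0.4456311  -0.11069138  0.20654085] [-3.14112068  0.00469101 -0.11905019] 0.0856785839004516 [-0.40489605  0.30932846  1.11627354]
[-0.00058465 -0.10180632]
```

View pics/w13.png

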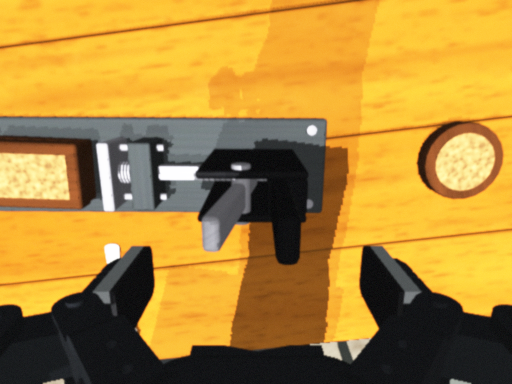

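Call:
{"fn": "move_arm", "kwargs": {
  "rows": [
    [1,0,-0.02,0.2,0],
    [1,0,-0.02,0.4,0],
    [1,0,-0.02,0.55,0],
    [1,0,-0.02,0.6,0],
    [1,0,-0.02,0.6,0],
    [1,0,-0.02,0.6,0]
  ]
}}

```text
t: 13.03
eef_pos: [0.4487, -0.1091, 0.1495]
tool_rot: [3.141, -0.003, -0.119]
ft_force: [-0.3, 0.0, -0.3]
finger_gap: 0.0852
```

Run:
```python
from h import *
s=env.sense(); p=s['eef_pos'];print(s['t'],p,s['tool_rot'],s['finger_gap'],s['ft_force'])
print(incl(p,-.121,np.array([.4585,-.0097])))
snap('wrist','w14');k=env.calibration('wrist'); np.savez('w14.npz',**k)
snap('side','s14')
a=cv2.imread('pics/s14.png')[100:280,210:370];  cv2.imwrite('pics/s14z.png',cv2.resize(a,None,fx=3,fy=3,interpolation=cv2.INTER_CUBIC))
```

```text
13.0333 [ 0.44867128 -0.10906154  0.14951862] [ 3.14123524e+00 -2.75478291e-03 -1.19089855e-01] 0.08520045388153155 [-0.26772442  0.00862249 -0.25639907]
[ 0.00223657 -0.09982143]
```

View pics/w14.png

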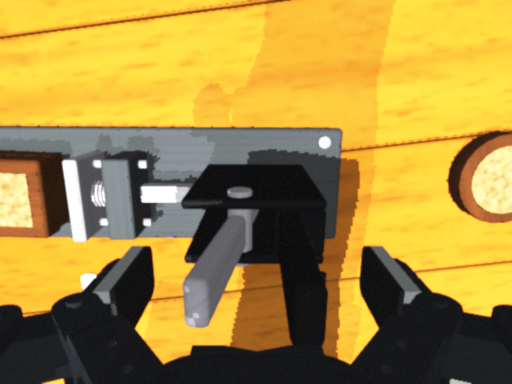

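View pics/s14z.png

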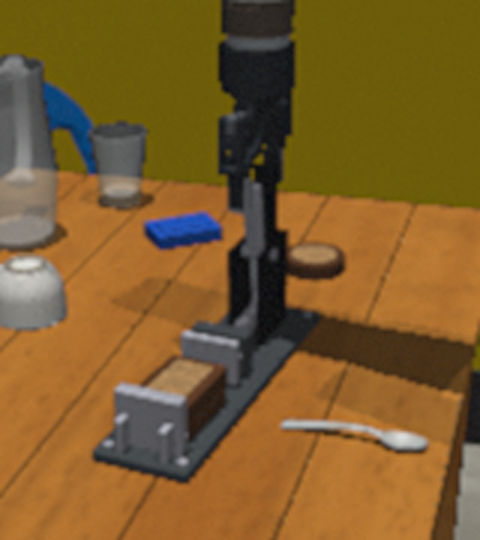

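Fingers straddle the trigger and handle, with the trigger at (200,300) and the handle at (305,310). First pump.

Call:
{"fn": "move_arm", "kwargs": {
  "rows": [
    [0.25,0,0,0,0],
    [0.18,0,0,0,0],
    [0.18,0,0,0,0],
    [0.1,0,0.02,0,0],
    [0,0,0.04,0,0],
    [-0.1,0,0.06,0,0],
    [-0.2,0,0.075,0,0],
    [-0.25,0,0.085,0,0],
    [-0.25,0,0.085,0,0]
  ],
  "squeeze": 20
}}

```text
t: 13.88
eef_pos: [0.4468, -0.1166, 0.1484]
tool_rot: [-3.139, -0.001, -0.119]
ft_force: [1.3, 5.0, 4.1]
finger_gap: 0.032
```

```bash
cat > v.py <<'E'
from h import *
import sys
n=sys.argv[1]
s=env.sense(); p=s['eef_pos'];print(s['t'],p.round(4),s['tool_rot'].round(3),'gap',round(s['finger_gap'],4),s['ft_force'].round(1))
print(incl(p,-.121,np.array([.4585,-.0097])).round(4))
snap('wrist',n);k=env.calibration('wrist'); np.savez(n+'.npz',**k)
a=cv2.imread(f'pics/{n}.png')[110:384,0:400];  cv2.imwrite(f'pics/{n}z.png',cv2.resize(a,None,fx=2,fy=2,interpolation=cv2.INTER_CUBIC))
E
python3 v.py w15
```

```text
13.8833 [ 0.4468 -0.1166  0.1484] [-3.139e+00 -1.000e-03 -1.190e-01] gap 0.032 [1.3 5.  4.1]
[ 0.0013 -0.1076]
```

View pics/w15z.png

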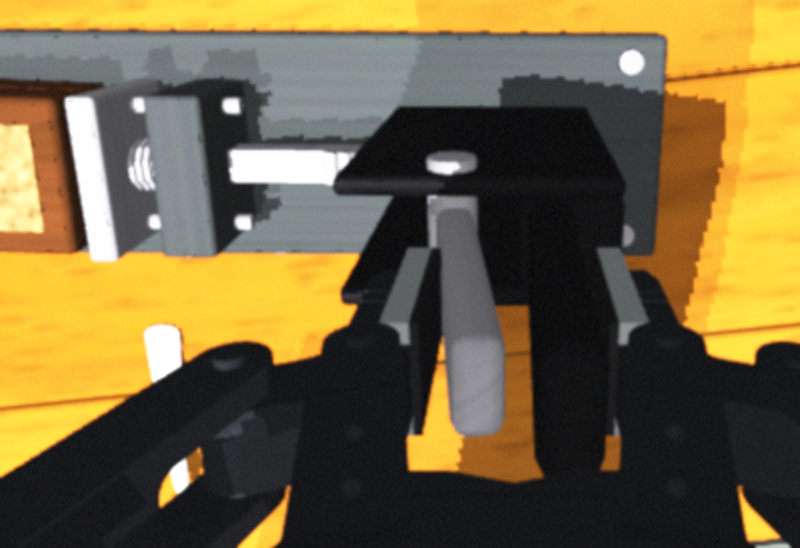

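```bash
cat > m.py <<'E'
from h import *
def m(n,pts,th=-.121,t=np.array([.4585,-.0097])):
    d=dict(np.load(n+'.npz'))
    for l,x,y,z in pts: print(n,l,incl(p2w('wrist',x,y,z,d),th,t).round(4))
E
python3 - <<'E'
from m import *
m('w14',[('padL',64,162,.062),('padR',76,240,.062),('pfr',78,160,.062),('mj',103,161,.062),('mjR',107,237,.062)])
m('w15',[('padL',32.5,158.5,.062),('padR',46.5,239,.062),('mj',74.5,159,.062),('mjR',80.5,235,.062),('rest',36,152,.052),('restR',41,234,.052)])
E
```

```text
w14 padL [0.0278 0.0308]
w14 padR [-0.0291  0.0305]
w14 pfr [0.0292 0.0211]
w14 mj [0.0285 0.0043]
w14 mjR [-0.0268  0.0078]
w15 padL [0.0291 0.0436]
w15 padR [-0.0293  0.0436]
w15 mj [0.0288 0.0154]
w15 mjR [-0.0262  0.0187]
w15 rest [0.0319 0.047 ]
w15 restR [-0.0295  0.0536]
```

Pump 1 advanced the pad by about 12.8 mm (y 31 to 43.6). Releasing, then pump 2.

Call:
{"fn": "move_arm", "kwargs": {
  "rows": [
    [-0.1,0,-0.02,0,0],
    [0.1,0,-0.06,0,0],
    [0.3,0,-0.09,0,0],
    [0.35,0,-0.09,0,0],
    [0.35,0,-0.09,0,0],
    [0.35,0,-0.09,0,0]
  ]
}}

```text
t: 14.43
eef_pos: [0.4473, -0.1085, 0.1477]
tool_rot: [3.141, 0.0, -0.119]
ft_force: [-0.7, 0.3, 0.3]
finger_gap: 0.0576
```

```bash
python3 v.py w16
```

```text
14.4333 [ 0.4473 -0.1085  0.1477] [ 3.141  0.    -0.119] gap 0.0576 [-0.7  0.3  0.3]
[ 0.0008 -0.0994]
```

View pics/w16z.png

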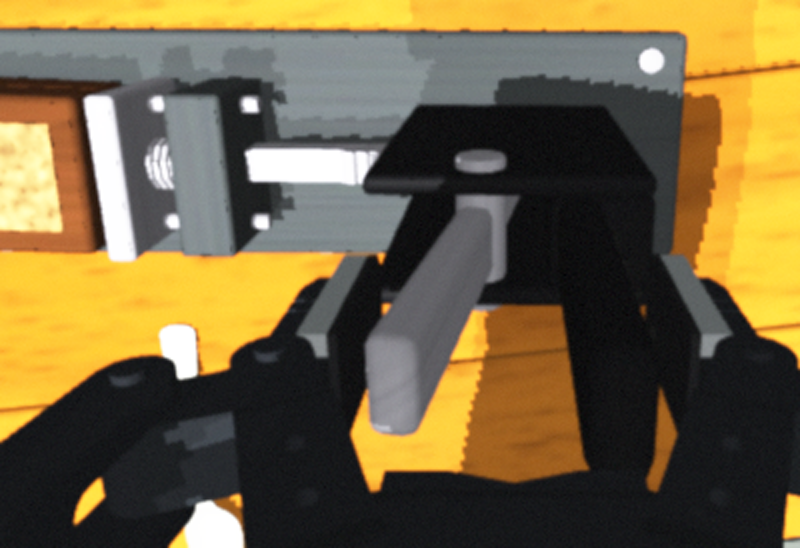

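Trigger is fully released and clear of the fingers; the bar stayed forward. Pump 2.

Call:
{"fn": "move_arm", "kwargs": {
  "rows": [
    [0.18,0,0,0,0],
    [0.18,0,0,0,0],
    [0.1,0,0.02,0,0],
    [0,0,0.04,0,0],
    [-0.1,0,0.06,0,0],
    [-0.2,0,0.08,0,0],
    [-0.25,0,0.09,0,0],
    [-0.25,0,0.09,0,0]
  ]
}}

```text
t: 15.15
eef_pos: [0.4468, -0.1165, 0.1483]
tool_rot: [-3.139, -0.001, -0.119]
ft_force: [-0.5, 5.0, 6.2]
finger_gap: 0.032
```

```bash
python3 v.py w17
```

```text
15.15 [ 0.4468 -0.1165  0.1483] [-3.139e+00 -1.000e-03 -1.190e-01] gap 0.032 [-0.5  5.   6.2]
[ 0.0013 -0.1075]
```

View pics/w17z.png

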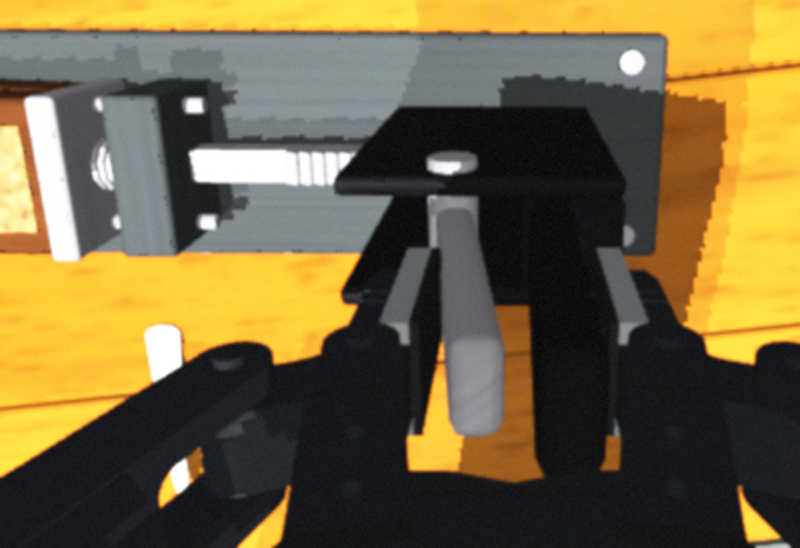

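Run:
```python
from m import *
m('w15',[('padL',32.5,158.5,.062),('padR',46.5,239,.062),('mj',74.5,159,.062),('mjR',80.5,235,.062),('corkL',14,172,.052),('corkR',21.5,226,.052)])
m('w17',[('padL',12.5,158.5,.062),('padR',27.5,239,.062),('mj',52,159,.062),('mjR',59,235,.062),('corkL',10,173,.052),('corkR',18.5,226,.052)])
import cv2
A=[cv2.resize(cv2.imread(f'pics/{n}.png')[150:245,0:130],None,fx=5,fy=5,interpolation=cv2.INTER_CUBIC) for n in('w15','w17')]
cv2.imwrite('pics/cmp.png',np.vstack([A[0][:,:,:],A[1]])[:,:650]); print(A[0].shape)
b=[cv2.resize(x,None,fx=.62,fy=.62) for x in A]; cv2.imwrite('pics/cmp.png',np.vstack(b))
```

```text
w15 padL [0.0291 0.0436]
w15 padR [-0.0293  0.0436]
w15 mj [0.0288 0.0154]
w15 mjR [-0.0262  0.0187]
w15 corkL [0.0177 0.0651]
w15 corkR [-0.0232  0.0671]
w17 padL [0.029  0.0573]
w17 padR [-0.0294  0.0574]
w17 mj [0.0287 0.0307]
w17 mjR [-0.0262  0.0343]
w17 corkL [0.0169 0.0682]
w17 corkR [-0.0232  0.0695]
(475, 650, 3)
```

View pics/cmp.png

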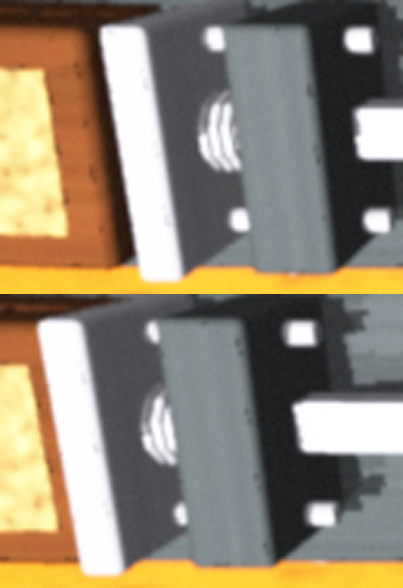

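Pump 2: the pad reached y of about 57 mm and pushed the pile about 3 mm, so it needs roughly 9–10 mm more. Releasing; the last squeeze goes in stages with looks between.

Call:
{"fn": "move_arm", "kwargs": {
  "rows": [
    [-0.1,0,-0.02,0,0],
    [0.1,0,-0.06,0,0],
    [0.3,0,-0.09,0,0],
    [0.35,0,-0.09,0,0],
    [0.35,0,-0.09,0,0],
    [0.35,0,-0.09,0,0]
  ]
}}

```text
t: 15.7
eef_pos: [0.4473, -0.1085, 0.1477]
tool_rot: [3.141, 0.0, -0.119]
ft_force: [0.6, -0.1, -0.3]
finger_gap: 0.0577
```

```bash
python3 v.py w18
```

```text
15.7 [ 0.4473 -0.1085  0.1477] [ 3.141  0.    -0.119] gap 0.0577 [ 0.6 -0.1 -0.3]
[ 0.0008 -0.0994]
```

Call:
{"fn": "move_arm", "kwargs": {
  "rows": [
    [0.18,0,0,0,0],
    [0.18,0,0,0,0],
    [0.1,0,0.02,0,0],
    [0,0,0.04,0,0],
    [-0.02,0,0.045,0,0],
    [-0.02,0,0.045,0,0]
  ]
}}

```text
t: 16.25
eef_pos: [0.4471, -0.1126, 0.1481]
tool_rot: [-3.141, -0.001, -0.119]
ft_force: [1.3, 3.4, 2.2]
finger_gap: 0.0416
```

```bash
python3 v.py w19
python3 - <<'E'
from h import *
A=[cv2.resize(cv2.imread(f'pics/{n}.png')[150:245,0:130],None,fx=3,fy=3,interpolation=cv2.INTER_CUBIC) for n in('w18','w19')]
cv2.imwrite('pics/cmp2.png',np.vstack(A))
E
```

```text
16.25 [ 0.4471 -0.1126  0.1481] [-3.141e+00 -1.000e-03 -1.190e-01] gap 0.0416 [1.3 3.4 2.2]
[ 0.0011 -0.1035]
```

View pics/w19z.png

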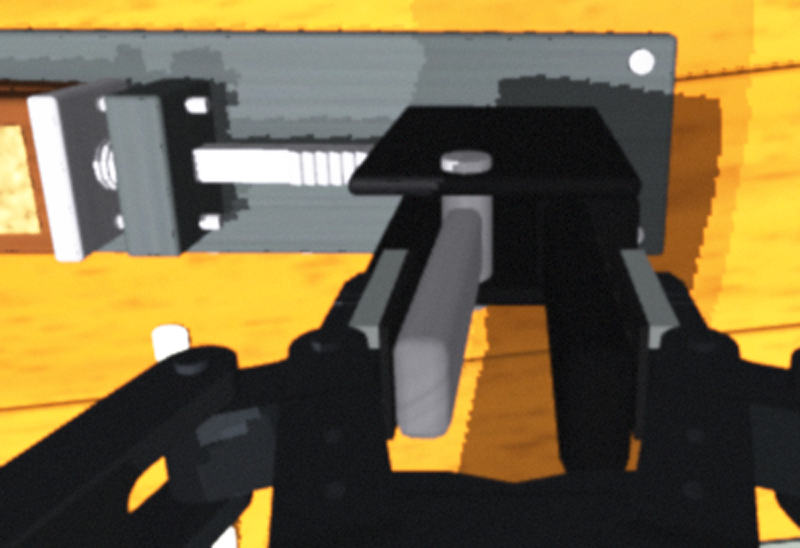

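View pics/cmp2.png

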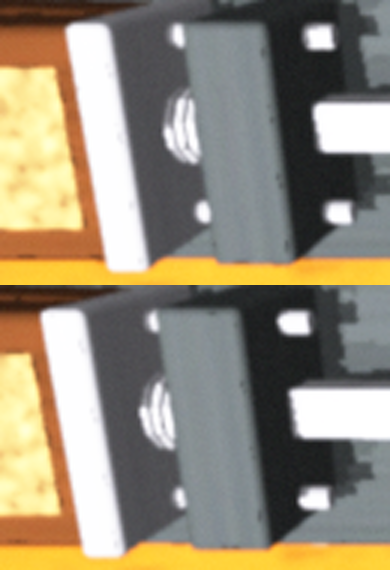

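Run:
```python
from m import *
m('w18',[('padL',66/3,150+25/3,.062),('padR',108/3,150+268/3,.062),('mj',187/3,150+27/3,.062),('mjR',217/3,150+260/3,.062),('corkL',55/3,150+68/3,.052),('corkR',81/3,150+230/3,.052)])
m('w19',[('padL',41/3,150+25/3,.062),('padR',81/3,150+268/3,.062),('mj',160/3,150+27/3,.062),('mjR',190/3,150+260/3,.062),('corkL',28/3,150+68/3,.052),('corkR',54/3,150+230/3,.052)])
```

```text
w18 padL [0.0289 0.0578]
w18 padR [-0.0296  0.0584]
w18 mj [0.0284 0.0309]
w18 mjR [-0.0276  0.0321]
w18 corkL [0.0169 0.0691]
w18 corkR [-0.0238  0.0702]
w19 padL [0.0291 0.0598]
w19 padR [-0.0295  0.0612]
w19 mj [0.0286 0.0333]
w19 mjR [-0.0275  0.0349]
w19 corkL [0.0171 0.072 ]
w19 corkR [-0.0237  0.0733]
```

Staged squeeze: bar advanced 2.6 mm and the pile moves along, with the pad's spring still essentially free. Next I squeeze further.

Call:
{"fn": "move_arm", "kwargs": {
  "rows": [
    [-0.08,0,0.012,0,0],
    [-0.15,0,0.028,0,0],
    [-0.15,0,0.028,0,0]
  ]
}}

```text
t: 16.55
eef_pos: [0.4469, -0.1144, 0.1481]
tool_rot: [-3.138, -0.001, -0.119]
ft_force: [0.2, 6.8, 4.3]
finger_gap: 0.0362
```

```bash
python3 v.py w20
python3 - <<'E'
from h import *
A=[cv2.resize(cv2.imread(f'pics/{n}.png')[150:245,0:130],None,fx=3,fy=3,interpolation=cv2.INTER_CUBIC) for n in('w19','w20')]
cv2.imwrite('pics/cmp3.png',np.vstack(A))
E
```

```text
16.55 [ 0.4469 -0.1144  0.1481] [-3.138e+00 -1.000e-03 -1.190e-01] gap 0.0362 [0.2 6.8 4.3]
[ 0.0011 -0.1053]
```

View pics/cmp3.png

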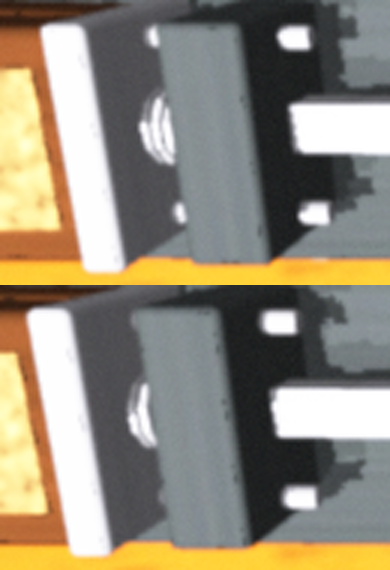

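Run:
```python
from m import *
m('w20',[('padL',27/3,150+25/3,.062),('padR',69/3,150+268/3,.062),('mj',134/3,150+27/3,.062),('mjR',169/3,150+260/3,.062),('corkL',18/3,150+70/3,.052),('corkR',45/3,150+230/3,.052)])
```

```text
w20 padL [0.0289 0.0617]
w20 padR [-0.0298  0.0628]
w20 mj [0.0285 0.0378]
w20 mjR [-0.0277  0.0385]
w20 corkL [0.0164 0.0732]
w20 corkR [-0.024   0.0743]
```

Pad is home (y 62 mm) with the spring at about 2.4 mm. I need roughly 3.5 mm more.

Call:
{"fn": "move_arm", "kwargs": {
  "rows": [
    [-0.2,0,0.01,0,0],
    [-0.25,0,0.023,0,0],
    [-0.25,0,0.023,0,0],
    [-0.25,0,0.023,0,0]
  ]
}}

```text
t: 16.93
eef_pos: [0.4467, -0.1162, 0.1485]
tool_rot: [-3.138, -0.001, -0.118]
ft_force: [-0.5, 7.4, 6.9]
finger_gap: 0.0325
```

```bash
python3 v.py w21
python3 - <<'E'
from h import *
A=[cv2.resize(cv2.imread(f'pics/{n}.png')[150:245,0:130],None,fx=3,fy=3,interpolation=cv2.INTER_CUBIC) for n in('w20','w21')]
cv2.imwrite('pics/cmp4.png',np.vstack(A))
E
```

```text
16.9333 [ 0.4467 -0.1162  0.1485] [-3.138e+00 -1.000e-03 -1.180e-01] gap 0.0325 [-0.5  7.4  6.9]
[ 0.0011 -0.1072]
```

View pics/cmp4.png

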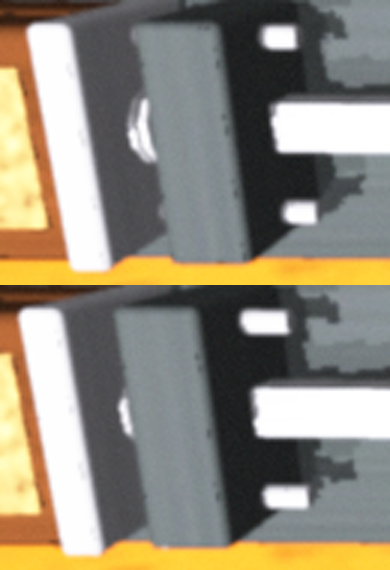

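View pics/w21z.png

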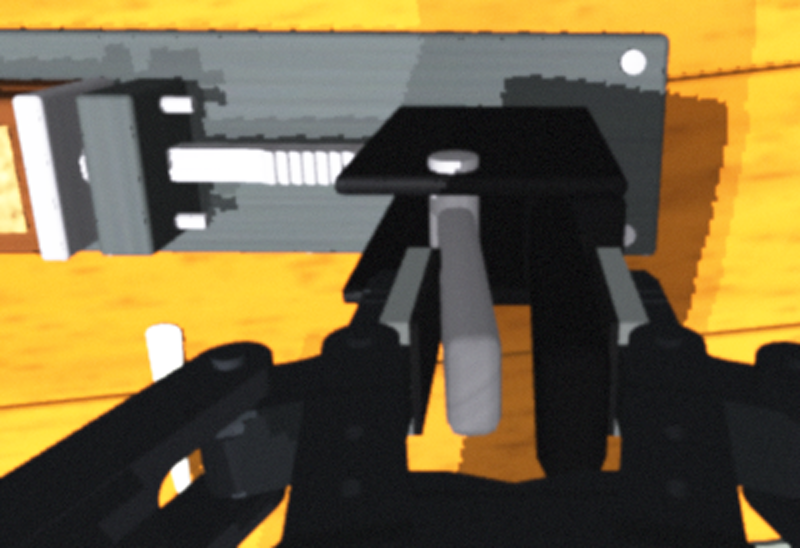

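Run:
```python
from m import *
m('w21',[('padL',20/3,150+25/3,.062),('padR',61/3,150+268/3,.062),('mj',114/3,150+27/3,.062),('mjR',150/3,150+260/3,.062),('corkL',11/3,150+70/3,.052),('corkR',38/3,150+230/3,.052)])
s=env.sense();print(s['t'],s['finger_gap'],s['ft_force'],s['joint_vel'].round(4))
snap('side','s21');snap('scene','c21')
a=cv2.imread('pics/s21.png')[130:280,210:350]; b=cv2.imread('pics/c21.png')[120:270,200:340]; cv2.imwrite('pics/b21.png',cv2.resize(np.hstack([b,a]),None,fx=2.8,fy=2.8,interpolation=cv2.INTER_CUBIC))
```

```text
w21 padL [0.0288 0.0619]
w21 padR [-0.03    0.0633]
w21 mj [0.0284 0.0408]
w21 mjR [-0.0279  0.0415]
w21 corkL [0.0163 0.0735]
w21 corkR [-0.0242  0.0746]
16.9833 0.03224809411163928 [0.03439501 8.47308922 7.01415552] [ 0.0013 -0.0004  0.0001 -0.0003  0.0006 -0.0003]
```

View pics/b21.png

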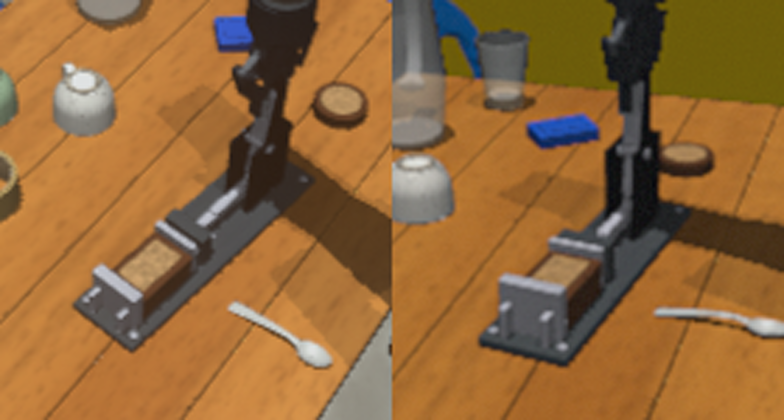

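Spring is at about 5 mm and the pile looks square. A slight extra squeeze, then settle.

Call:
{"fn": "move_arm", "kwargs": {
  "rows": [
    [-0.27,0,0.005,0,0],
    [-0.27,0,0.005,0,0],
    [-0.27,0,0.005,0,0],
    [-0.27,0,0.005,0,0],
    [-0.27,0,0.005,0,0],
    [-0.27,0,0.005,0,0]
  ]
}}

```text
t: 17.58
eef_pos: [0.4467, -0.1166, 0.1486]
tool_rot: [-3.138, -0.001, -0.118]
ft_force: [0.0, 9.0, 7.1]
finger_gap: 0.0311
```

```bash
python3 v.py w22
python3 - <<'E'
from h import *
A=[cv2.resize(cv2.imread(f'pics/{n}.png')[150:245,0:130],None,fx=3,fy=3,interpolation=cv2.INTER_CUBIC) for n in('w21','w22')]
cv2.imwrite('pics/cmp5.png',np.vstack(A))
E
```

```text
17.5833 [ 0.4467 -0.1166  0.1486] [-3.138e+00 -1.000e-03 -1.180e-01] gap 0.0311 [0.  9.  7.1]
[ 0.0012 -0.1076]
```

View pics/cmp5.png

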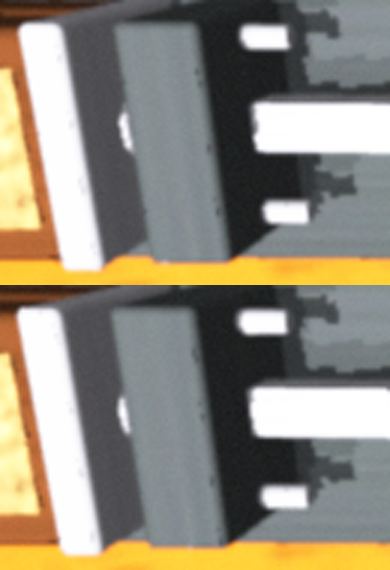

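```bash
python3 -c "
from h import *
env.hand_in(); print(env.sense()['t'])"
```

```text
the job is handed in; nothing more can be done
the job is handed in; nothing more can be done
```

The loose wood-and-cork rest is stacked on the one in the bed and clamped. I handed the job in at about 17.6 s with the fingers still holding the trigger squeezed. I left the orange and blue look-alikes and everything else alone.

**Stacking:** Just before release the two rests were aligned within about 1 mm sideways and roughly 1–2 mm along the bar, and the top one was pressing on the lower with about 8 N. After clamping, the top rest looked flat and square, but from above it hides the lower one. I judged the final alignment only from the scene and side views.

**Clamping:** I pumped the trigger three times, doing the last squeeze in stages with a look between each, and never touched the jaw.
- **Pad position:** the pad's face is at clamp y of about 62 mm, which means the pile is home against the fixed jaw.
- **Spring compression:** about 5–5.5 mm, measured to within about 0.7 mm in the wrist camera images.
- **Trigger:** finger gap is 31 mm, almost fully squeezed, with the fingers loaded against it.

**Disagreement found:** My first clamp pose assumed the base plate was centred on its origin. The fixed jaw then appeared about 8 mm off along the bar, so I shifted the clamp origin by that amount. The trigger, handle and pad positions then all agreed.

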